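Sort handwheel bearing units by feel

ROBOT

A 6-joint arm with a two-finger parallel gripper is mounted at the origin on the work surface. World frame = base frame: x ahead of the robot, y to its left, z up, the work surface at z = 0. Lengths are in m, angles in degrees, forces in N, time in s.
With the tool pointing down it reaches from about 0.35 to 0.95 m from the base axis. Payload 17.4 kg.
Tool frame: the origin (TCP) lies midway between the tips of the shut fingers; the grasp point (between the pads) lies bot.grip_depth behind it (bot.grip_depth is the distance from the TCP to the grasp point, in m); z points along the fingers, y is the line along which they close (so a half turn about z gives the same grasp; the last joint's range is limited). The gripper opens to 93 mm and grips with 3 to 60 N. Pads are 15 mm wide; open, the fingers measure 128 mm over their backs; the gripper's body (75 mm by 188 mm) begins 65 mm behind the grasp point.
Start: joints at [73.293, 6.646, 82.598, -0, 90.757, -2.166], TCP at [0.169, 0.653, 0.219] pointing down, gripper open.
Joint ranges: [-162.19, 162.19], [-47.58, 125.68], [4.15, 143.07], [-65.23, 245.23], [0.69, 171.88], [-170.13, 170.13]. Speed limits (degrees/s): [108.29, 108.29, 127.2, 180, 180, 180].

INTERFACE

Orientations are given as a 3x3 rotation matrix whose columns are the frame's x, y, z axes.
In Python, from plant import bot gives the robot as it stands.
- The arm moves only by the tool arm_command, never from a script. Its argument "increments" is a list that holds one entry, the list of rows, each a list of 7 numbers: the turn, a rotation vector about the tool's x, y, z in degrees, then the shift along the tool's x, y, z in mm, then the finger opening in mm, from 0 to 93. In form: [[[rx, ry, rz, tx, ty, tz, grip], ...]]. A call has 1 to 20 rows; each row is the pose to reach, as a shift and turn from the pose commanded when the call began, along the tool's axes at that moment; what a row does not reach only later rows make up. A row lasts 1/10 s, in which the tool goes at most 50 mm and 8.59 degrees, less where a joint would pass 70% of its speed; a pose out of reach is approached as far as the arm can. A call with a gripper value outside its range is refused whole. The fingers move at their own pace and stop on an object; "squeeze" is the grip in N (left out, the last holds). Time passes only in rows, so rows that repeat a pose let the fingers close. It gives the time, the measured TCP pose, the force, the opening and the grip force at its end, in the units of the state.
- bot.read_state(): the state, without advancing time (a new reading comes with each control period).
- bot.read_camera(name): name is "scene" or "side" or "wrist"; returns a dict with "frame" (384x512x3 uint8, red, green, blue), "camera_matrix" (3x3 intrinsics, pixels), "world_from_camera" (4x4, takes a point from camera to world coordinates); the wrist camera has in their place "hand_eye" (4x4, takes a point from camera to tool coordinates, whose origin is the TCP and whose axes are the flange's). Camera axes: x right, y up, looking along -z (the intrinsics and any distortion apply to the point x, -y, -z); pixel columns grow to the right and rows downward; lengths in m; the calibration is good to about 2 mm. The wrist camera is an equidistant fisheye: a pixel r from the principal point sees the ray r / f radians off the axis. A picture is of the moment at which its call begins: read the wrist's pose just before it. There is no depth.
- bot.hand_in(): hands the job in; it is judged then, once.
Trained networks look in a picture, given as the dict that the camera call returned (one of the last four; its "shot" number tells which), for a name from the list of things; names that differ only in an ending like _2 or _b are one class to them, and where a whole thing is asked for, a point or a joint stands for the part that bears it (a point fixed in the world has none). Each returns a list of dicts, best first, with "confidence" (0 to 1); they miss things now and then, are a little off and sometimes report something else, mostly with a low value. They report only what shows in the picture. A call takes as long as a camera call.
- bot.recognise(picture, label): "position" ([row, column] in pixels, amid what is visible of it).
- bot.mark_of(picture, label): "position" ([row, column] in pixels: a listed point, or the origin of a listed thing).
The state is a dict: "time_s": time; "qpos": joint angles; "dq": joint speeds; "joint_torque": joint torques, N m; "eef_pos": TCP position; "tool_rot": TCP orientation; "contact_force": force on the tool from outside, world axes, zero at the start; "wrist_torque": the same for the moment, N m; "grip_width": opening from 0.0 (shut) to 1.0 (fully open); "grip_force": force on a finger pad.
Only numpy, scipy, OpenCV 4.12 (cv2) and the standard library are available. Lean on these libraries where they do the work, as an engineer would, in place of code of your own. Each camera call takes 0.05 s, during which the arm holds its last target. There are 200 camera calls.

TASK

Two spare handwheel units for the micromanipulators stand in black cradles: turn each wheel gently by its red crank pin through a good quarter turn, either way, leaving it turned, and feel whether it runs free or binds. Then lift each unit by its steel axle post and set it down gently and upright, flat on the floor of a tray: free-running units in the blue tray, binding ones in the red tray (both may belong in the same one). Leave the dishes, mouse and timer where they are.

Things in the scene. Friction and masses are not known exactly. Their poses are not given: they have to be found in the camera images.
- cradle_1: fixed black plastic cradle, an open square tray 98 x 98 mm, 14 mm high, walls and floor 5 mm thick, in which unit_1 starts (2 mm clear all round, so that it cannot turn or slide while its wheel is turned). Origin: centre of its underside, on the bench; z up
- unit_1: loose handwheel bearing unit, 0.94 kg: aluminium block 84 x 84 x 30 mm high, a black handwheel above it, and through the wheel a fixed upright steel axle post, 18 mm diameter, free from 42 to 84 mm above the underside; lift the unit by it. Starts upright in cradle_1. Origin: centre of the block's underside; z up the post. The units look alike; either, both or neither may bind
- cap_1 (a point): top centre of the axle post of unit_1, 84 mm above the block's underside; the post does not turn with the wheel
- wheel_1: black handwheel of unit_1: disc 84 mm diameter, from 32 to 42 mm above the block's underside, with one red crank pin. Origin on the axle axis at the block's underside, z up, pin along its -x. Free: under 0.1 N at the pin, coasts a second or so when let go. Binding: a steady 3.5 to 5 N at the pin while it moves (fading once you stop), stops at once. Over about 6 N at the pin tips the unit
- pin_1 (a point): top centre of the red crank pin of wheel_1: 12 mm diameter, upright, 34 mm from the axle axis, top 70 mm above the block's underside and 28 mm above the wheel's face (19 mm gap between pin and axle post)
- spin_1 (a joint): angle of wheel_1 in its unit, rad, counter-clockwise from above positive, no end stop; at 0 the pin stands on the -x side of unit_1's axle (starts within 0.35 of that)
- cradle_2: fixed black plastic cradle, an open square tray 98 x 98 mm, 14 mm high, walls and floor 5 mm thick, in which unit_2 starts (2 mm clear all round, so that it cannot turn or slide while its wheel is turned). Origin: centre of its underside, on the bench; z up
- unit_2: loose handwheel bearing unit, 0.94 kg: aluminium block 84 x 84 x 30 mm high, a black handwheel above it, and through the wheel a fixed upright steel axle post, 18 mm diameter, free from 42 to 84 mm above the underside; lift the unit by it. Starts upright in cradle_2. Origin: centre of the block's underside; z up the post. The units look alike; either, both or neither may bind
- cap_2 (a point): top centre of the axle post of unit_2, 84 mm above the block's underside; the post does not turn with the wheel
- wheel_2: black handwheel of unit_2: disc 84 mm diameter, from 32 to 42 mm above the block's underside, with one red crank pin. Origin on the axle axis at the block's underside, z up, pin along its -x. Free: under 0.1 N at the pin, coasts a second or so when let go. Binding: a steady 3.5 to 5 N at the pin while it moves (fading once you stop), stops at once. Over about 6 N at the pin tips the unit
- pin_2 (a point): top centre of the red crank pin of wheel_2: 12 mm diameter, upright, 34 mm from the axle axis, top 70 mm above the block's underside and 28 mm above the wheel's face (19 mm gap between pin and axle post)
- spin_2 (a joint): angle of wheel_2 in its unit, rad, counter-clockwise from above positive, no end stop; at 0 the pin stands on the -x side of unit_2's axle (starts within 0.35 of that)
- tray_blue: fixed blue plastic tray for free-running units: 260 mm along its x, 140 mm along its y, 22 mm high, walls and floor 4 mm thick, room for two units side by side along x (centres at x = -63 and +63 mm, turned any way). Origin: centre of its underside, on the bench; z up
- tray_red: fixed red plastic tray for binding units: 260 mm along its x, 140 mm along its y, 22 mm high, walls and floor 4 mm thick, room for two units side by side along x (centres at x = -63 and +63 mm, turned any way). Origin: centre of its underside, on the bench; z up
- dishes: bystander: two clear covered culture dishes stacked, 58 mm diameter, 26 mm high. Origin: centre of the underside
- mouse: bystander: black computer mouse, 100 x 58 x 30 mm. Origin: centre of the underside
- timer: bystander: white bench timer, 75 x 62 x 20 mm. Origin: centre of the underside

How it is judged (in metres and radians):
On the way:
1. both wheels have been turned by about a quarter turn (at least 1.0 rad away from the zero position, either way) ((value of joint spin_1 above 1 rad or value of joint spin_1 below -1 rad) and (value of joint spin_2 above 1 rad or value of joint spin_2 below -1 rad)).
At the end, for the whole second after the job is handed in: each unit stands upright (within 0.1 rad), at rest, on the floor of its tray: in the blue tray if its wheel runs free, in the red tray if its wheel binds (judged by the rubbing force inside its bearing, over 1.5 N) (((contact force between wheel_1 and anything else above 1.5 N and (x of unit_1 in the frame of tray_red between -0.09 and 0.09 m and y of unit_1 in the frame of tray_red between -0.03 and 0.03 m and z of unit_1 in the frame of tray_red below 0.01 m)) or (contact force between wheel_1 and anything else below 1.5 N and (x of unit_1 in the frame of tray_blue between -0.09 and 0.09 m and y of unit_1 in the frame of tray_blue between -0.03 and 0.03 m and z of unit_1 in the frame of tray_blue below 0.01 m))) and angle between each of unit_1, unit_2's own z axis and vertical below 0.1 rad and linear speed of each of unit_1, unit_2 below 0.02 m/s and ((contact force between wheel_2 and anything else above 1.5 N and (x of unit_2 in the frame of tray_red between -0.09 and 0.09 m and y of unit_2 in the frame of tray_red between -0.03 and 0.03 m and z of unit_2 in the frame of tray_red below 0.01 m)) or (contact force between wheel_2 and anything else below 1.5 N and (x of unit_2 in the frame of tray_blue between -0.09 and 0.09 m and y of unit_2 in the frame of tray_blue between -0.03 and 0.03 m and z of unit_2 in the frame of tray_blue below 0.01 m)))); the robot touches nothing.
It fails at once if a handwheel or its pin is pushed or pressed with more than 15 N (contact force between the fingers and wheel_1 above 15 N or contact force between the fingers and wheel_2 above 15 N).
It fails at once if a unit is dropped or pressed into a tray (more than 60 N) (contact force between any of unit_1, unit_2 and tray_blue above 60 N or contact force between any of unit_1, unit_2 and tray_red above 60 N).
It fails at once if the dishes moved by more than 20 mm (distance of dishes from where it was at the start of the episode above 0.02 m).
It fails at once if the mouse moved by more than 20 mm (distance of mouse from where it was at the start of the episode above 0.02 m).
It fails at once if the timer moved by more than 20 mm (distance of timer from where it was at the start of the episode above 0.02 m).
It also fails if it takes over 72 s, if anything falls off the work surface, if the arm or the gripper's body presses on something with over 40 N, if the wrist force passes 120 N, or if a joint passes its speed limit or range.

## Working session

There is one attempt and no reset: what is moved stays moved. The work goes in short steps, Python scripts to look and compute and a tool call to move; the robot and the scene stay as the last step left them, time stands still between calls to the robot, and variables do not carry over. Pictures are saved under pics/ and viewed, at most 14 in all, crops included, and the job is handed in when it is done.

Besides the shell and the picture viewer there is one more tool, called after "Call:" by a JSON object that holds its "name" and its "arguments", one argument or row to a line. arm_command: Moves the arm, as the interface text tells. Its arguments: {"type":"object","properties":{"increments":{"type":"array","items":{"type":"array","items":{"type":"array","items":{"type":"number"}}}},"squeeze":{"type":"number"}},"required":["increments"]}

```bash
ls; mkdir -p pics; cat > h.py <<'E'
import numpy as np, cv2
from plant import bot
def ray(c,px,st=None):
    r,col=px; K=np.array(c["camera_matrix"]); 
    x=(col-K[0,2])/K[0,0]; y=(r-K[1,2])/K[1,1]
    if "hand_eye" in c:
        th=np.hypot(x,y); s=np.sin(th)/th if th>1e-9 else 1
        d=np.array([x*s,-y*s,-np.cos(th)])
        T=np.eye(4); T[:3,:3]=st["tool_rot"]; T[:3,3]=st["eef_pos"]; T=T@np.array(c["hand_eye"])
    else:
        d=np.array([x,-y,-1.]); T=np.array(c["world_from_camera"])
    d=T[:3,:3]@d; return T[:3,3],d/np.linalg.norm(d)
def atz(o,d,z): return o+d*(z-o[2])/d[2]
def tri(rays):
    A=0;b=0
    for o,d in rays:
        P=np.eye(3)-np.outer(d,d); A=A+P; b=b+P@o
    p=np.linalg.solve(A,b); return p,[np.linalg.norm(np.cross(p-o,d))*1e3 for o,d in rays]
def save(c,n): cv2.imwrite("pics/"+n,c["frame"][:,:,::-1])
E
python3 - <<'E'
from h import *
np.set_printoptions(precision=4,suppress=True)
s=bot.read_state();print(s, bot.grip_depth)
H=dict(cap_1=.093,pin_1=.079,cradle_1=0,tray_blue=0,tray_red=0,dishes=0,mouse=0,timer=0,unit_1=.005)
for n in ["scene","side","wrist"]:
    s=bot.read_state();c=bot.read_camera(n);save(c,n+"0.png")
    if n=='scene':print(c.keys())
    for l,z in H.items():
        for m in bot.mark_of(c,l)[:3]:
            print(n,l,round(m["confidence"],2),np.round(m["position"],1),atz(*ray(c,m["position"],s),z))
E
```

```text
pics
{'time_s': 0.0, 'qpos': array([73.2907,  6.675 , 82.6374, -0.0006, 90.7576, -2.1663]), 'dq': array([-0.0059,  0.0854,  0.0559, -0.0462, -0.0342, -0.0675]), 'joint_torque': array([ -0.0017, -72.1249, -62.2634,   0.078 ,   0.0234,  -0.0001]), 'eef_pos': array([0.1695, 0.6532, 0.2179]), 'tool_rot': array([[-0.968 ,  0.2511, -0.0003],
       [ 0.2511,  0.968 , -0.0012],
       [ 0.    , -0.0012, -1.    ]]), 'contact_force': array([0.4644, 1.414 , 0.1253]), 'wrist_torque': array([-0.0025, -0.0084,  0.0047]), 'grip_force': 0.0, 'grip_width': 1.001713325626428} 0.0188
dict_keys(['frame', 'camera_matrix', 'world_from_camera', 'shot'])
scene cap_1 0.71 [156.6 248.9] [0.517  0.0764 0.093 ]
scene cap_1 0.57 [215.  218.3] [ 0.5563 -0.1212  0.093 ]
scene cap_1 0.54 [229.2 217.8] [ 0.5792 -0.1548  0.093 ]
scene pin_1 0.77 [146.6 236.3] [0.4608 0.0957 0.079 ]
scene pin_1 0.75 [209.8 209. ] [ 0.5215 -0.1158  0.079 ]
scene pin_1 0.53 [229.7 219.8] [ 0.5789 -0.1476  0.079 ]
scene cradle_1 0.66 [229.2 219.5] [ 0.548  -0.1151  0.    ]
scene cradle_1 0.5 [174.4 245.3] [0.5039 0.0754 0.    ]
scene tr
[... 522 characters left out ...]
.6 281. ] [ 0.55   -0.1064  0.093 ]
side cap_1 0.62 [225.  263.7] [0.5102 0.0809 0.093 ]
side pin_1 0.98 [235.5 274.9] [0.477  0.0873 0.079 ]
side pin_1 0.62 [173.4 294.1] [ 0.5169 -0.122   0.079 ]
side cradle_1 0.7 [190.6 278.7] [ 0.5542 -0.1098  0.    ]
side cradle_1 0.57 [246.2 264.6] [0.507  0.0798 0.    ]
side tray_blue 0.75 [153.2 313.4] [ 0.5216 -0.3036  0.    ]
side tray_red 0.74 [320.9 198.4] [0.5528 0.3238 0.    ]
side dishes 0.76 [198.3 206.5] [0.7273 0.0106 0.    ]
side mouse 0.75 [157.2 226.2] [ 0.7617 -0.1623  0.    ]
side timer 0.8 [239.4 177.8] [0.7199 0.1646 0.    ]
side unit_1 0.88 [240.7 267. ] [0.5075 0.0648 0.005 ]
side unit_1 0.69 [187.9 280.1] [ 0.5533 -0.1171  0.005 ]
```

```bash
python3 -c "
import cv2
a=cv2.imread('pics/scene0.png');b=cv2.imread('pics/side0.png')
a=cv2.resize(a[90:330,120:380],None,fx=1.53,fy=1.9);b=cv2.resize(b[110:360,140:400],None,fx=1.53,fy=1.9)
h=min(len(a),len(b));cv2.imwrite('pics/a.png',cv2.hconcat([a[:h],b[:h]]))"
```

```text
(no output)
```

View pics/a.png

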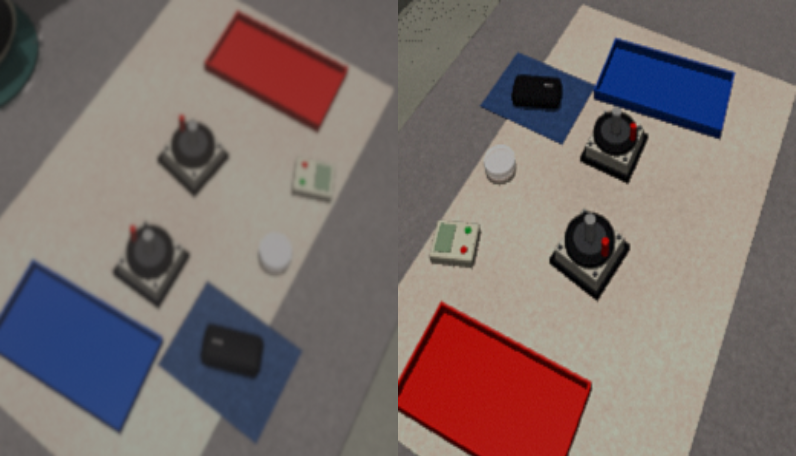

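Call:
{"name": "arm_command", "arguments": {
  "increments": [
    [[0,0,-14.5,-434,-559,-100,93],[0,0,-14.5,-434,-559,-100,93],[0,0,-14.5,-434,-559,-100,93],[0,0,-14.5,-434,-559,-100,93],[0,0,-14.5,-434,-559,-100,93],[0,0,-14.5,-434,-559,-100,93],[0,0,-14.5,-434,-559,-100,93],[0,0,-14.5,-434,-559,-100,93],[0,0,-14.5,-434,-559,-100,93],[0,0,-14.5,-434,-559,-100,93],[0,0,-14.5,-434,-559,-100,22],[0,0,-14.5,-434,-559,-100,22],[0,0,-14.5,-434,-559,-100,22],[0,0,-14.5,-434,-559,-100,22],[0,0,-14.5,-434,-559,-100,22],[0,0,-14.5,-434,-559,-100,22]]
  ],
  "squeeze": 10
}}

```text
time_s: 3.1
eef_pos: [0.4497, 0.0018, 0.3187]
tool_rot: [[-1.0, 0.004, -0.0], [0.004, 1.0, -0.0], [0.0, -0.0, -1.0]]
contact_force: [-0.3, 0.8, 0.4]
grip_width: 0.535
grip_force: 0.0
```

```bash
cat > look.py <<'E'
from h import *
import sys
np.set_printoptions(precision=4,suppress=True)
def near(p,q): return np.linalg.norm(p[:2]-q)
def look(tag):
    s=bot.read_state(); print(s["time_s"],s["eef_pos"],s["tool_rot"][:,1],s["qpos"],s["contact_force"])
    c=bot.read_camera("wrist"); save(c,"w%s.png"%tag)
    for l,z in dict(cap_1=.089,pin_1=.075,cradle_1=0,unit_1=.005,tray_blue=0,tray_red=0).items():
        for m in bot.mark_of(c,l)[:3]:
            if m["confidence"]>.3: print(l,round(m["confidence"],2),np.round(m["position"],1),atz(*ray(c,m["position"],s),z))
if __name__=="__main__": look(sys.argv[1])
E
python3 look.py 1
```

```text
3.1 [0.4497 0.0018 0.3187] [ 0.0039  1.     -0.    ] [ -3.0197 -22.2285  99.4445  -0.0027 102.7981 -92.794 ] [-0.323   0.8496  0.4194]
cap_1 0.8 [229.8 170.1] [ 0.5482 -0.1276  0.089 ]
cap_1 0.64 [204.5 302.6] [0.5084 0.0677 0.089 ]
pin_1 0.94 [202.9 173.7] [ 0.5103 -0.1218  0.075 ]
pin_1 0.61 [176.5 313.1] [0.4708 0.0837 0.075 ]
unit_1 0.98 [209.9 186.2] [ 0.547 -0.121  0.005]
unit_1 0.63 [185.5 298. ] [0.5036 0.0724 0.005 ]
tray_blue 0.6 [193.5 100.1] [ 0.518 -0.292  0.   ]
tray_red 0.97 [207.5 420.2] [0.5489 0.32   0.    ]
```

View pics/w1.png

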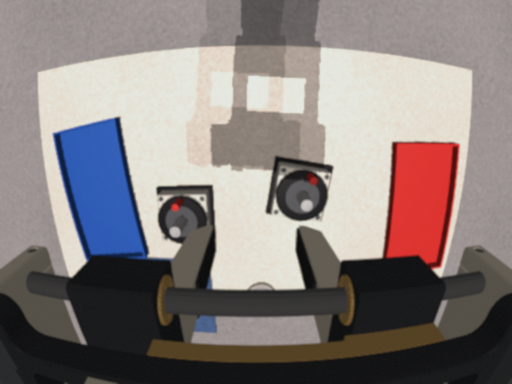

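Call:
{"name": "arm_command", "arguments": {
  "increments": [
    [[0,0,0,0,-60,50,22],[0,0,0,0,-120,100,22],[0,0,0,0,-120,100,22],[0,0,0,0,-120,100,22],[0,0,0,0,-120,100,22],[0,0,0,0,-120,100,22]]
  ]
}}

```text
time_s: 4.05
eef_pos: [0.4495, -0.1158, 0.2198]
tool_rot: [[-1.0, 0.0, 0.001], [0.0, 1.0, -0.0], [-0.001, -0.0, -1.0]]
contact_force: [0.4, -0.3, -0.3]
grip_width: 0.232
grip_force: 0.0
```

```bash
python3 look.py 2; python3 -c "
from h import *
c=bot.read_camera('wrist');print(c['hand_eye'],c['camera_matrix'])"
```

```text
4.05 [ 0.4495 -0.1158  0.2198] [ 0.      1.     -0.0001] [ -17.6083  -20.4745  107.2248    0.0159   93.1782 -107.6058] [ 0.4307 -0.2686 -0.262 ]
cap_1 0.97 [231.6 410.4] [0.5101 0.0713 0.089 ]
cap_1 0.95 [265.9 248.9] [ 0.5491 -0.1243  0.089 ]
cap_1 0.46 [236.9 254.7] [ 0.5116 -0.1176  0.089 ]
pin_1 0.81 [237.5 252.5] [ 0.5191 -0.1202  0.075 ]
unit_1 0.61 [239.5 257. ] [ 0.5558 -0.1146  0.005 ]
unit_1 0.6 [205.7 388.2] [0.5061 0.077  0.005 ]
tray_blue 0.84 [211.  137.4] [ 0.5158 -0.29    0.    ]
tray_blue 0.55 [206.8 385.8] [0.5096 0.0758 0.    ]
tray_red 0.64 [224.3 492.5] [0.5486 0.3172 0.    ]
[[-3.37555858e-04  9.57611511e-01  2.88062632e-01  7.93928650e-02]
 [ 9.99999700e-01  1.22481028e-04  7.64647996e-04 -7.40570820e-04]
 [ 6.96953516e-04  2.88062804e-01 -9.57611265e-01 -1.66867065e-01]
 [ 0.00000000e+00  0.00000000e+00  0.00000000e+00  1.00000000e+00]] [[297.31863964   0.         255.36540317]
 [  0.         297.31863964 191.99780259]
 [  0.           0.           1.        ]]
```

View pics/w2.png

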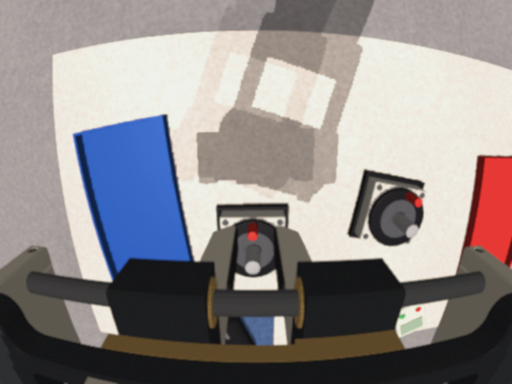

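```bash
python3 - <<'E'
import cv2
a=cv2.imread('pics/w2.png')
p=cv2.resize(a[195:285,210:300],None,fx=4.4,fy=4.4,interpolation=cv2.INTER_CUBIC)
q=cv2.resize(a[165:255,345:435],None,fx=4.4,fy=4.4,interpolation=cv2.INTER_CUBIC)
cv2.imwrite('pics/b.png',cv2.hconcat([p,q]))
E
```

```text
(no output)
```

View pics/b.png

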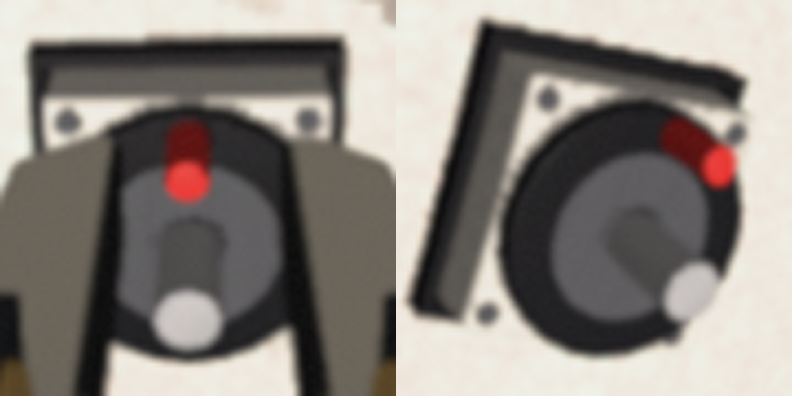

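```bash
python3 - <<'E'
from h import *
np.set_printoptions(precision=4,suppress=True)
c=bot.read_camera("wrist"); s=bot.read_state()
def blob(img,box,f):
    r0,r1,c0,c1=box;h=cv2.cvtColor(img[r0:r1,c0:c1],cv2.COLOR_BGR2HSV).astype(int);m=f(h)
    m=cv2.morphologyEx(m.astype(np.uint8),cv2.MORPH_OPEN,np.ones((2,2)))
    n,l,st,ce=cv2.connectedComponentsWithStats(m);return [(int(st[i,4]),(ce[i][1]+r0,ce[i][0]+c0)) for i in range(1,n) if st[i,4]>4]
red=lambda h:((h[...,0]<8)|(h[...,0]>172))&(h[...,1]>120)&(h[...,2]>190)
wh=lambda h:(h[...,1]<40)&(h[...,2]>150)
s1=dict(tool_rot=np.array([[-1,.004,0],[.004,1,0],[0,0,-1.]]),eef_pos=np.array([.4497,.0018,.3187]))
a=cv2.imread('pics/w1.png')
for n,b in dict(B=(195,245,160,190),A=(165,220,290,325)).items(): print(n,blob(a,b,red),blob(a,b,wh))
P2=dict(pinB=(236.,252.3),capB=(267.4,252.3),pinA=(202.6,418),capA=(231,411.4))
for k,p in P2.items(): print(k,atz(*ray(c,p,s),.089 if 'cap' in k else .075))
sc=bot.read_camera("scene");sd=bot.read_camera("side")
for n,cc in(("scene",sc),("side",sd)):
  for l,z in (("cap_1",.089),("pin_1",.075)):
    for m in bot.mark_of(cc,l)[:2]:
      print(n,l,m["confidence"],np.round(m["position"],1))
      r=ray(cc,m["position"]); 
      for k,p in P2.items():
        if k[:3]==l[:3]:
          t,e=tri([ray(c,p,s),r]); 
          if max(e)<15:print("  ",k,t,np.round(e,1))
E
```

```text
B [(30, (np.float64(208.36666666666667), np.float64(175.63333333333333)))] [(92, (np.float64(199.17391304347825), np.float64(165.02173913043478))), (81, (np.float64(232.48148148148147), np.float64(175.55555555555554))), (112, (np.float64(239.97321428571428), np.float64(165.35714285714286)))]
A [] [(6, (np.float64(170.5), np.float64(291.0))), (36, (np.float64(175.55555555555554), np.float64(321.8611111111111))), (102, (np.float64(206.10784313725492), np.float64(307.2647058823529))), (29, (np.float64(216.0344827586207), np.float64(322.44827586206895)))]
pinB [ 0.5163 -0.121   0.075 ]
capB [ 0.5501 -0.121   0.089 ]
pinA [0.4771 0.0825 0.075 ]
capA [0.5085 0.0713 0.089 ]
scene cap_1 0.95 [153.9 245.8]
   capA [0.5067 0.0726 0.0954] [4.5 4.5]
scene cap_1 0.89 [213.  216.2]
   capB [ 0.5481 -0.1202  0.093 ] [0.8 0.8]
scene pin_1 0.81 [148.4 239.3]
   pinA [0.4754 0.0846 0.0834] [6.3 6.3]
scene pin_1 0.81 [208.5 203.6]
   pinB [ 0.5107 -0.122   0.0854] [1.2 1.2]
side cap_1 0.68 [226.4 263.6]
   capA [0.5124 0.0767 0.0805] [0. 0.]
side pin_1 0.93 [237.2 275.2]
   pinA [0.4776 0.0856 0.0701] [1.1 1.1]
side pin_1 0.7 [186.2 282. ]
   pinB [ 0.5488 -0.122   0.0086] [1.1 1.1]
```

Call:
{"name": "arm_command", "arguments": {
  "increments": [
    [[0,0,0,-40,-3,20,22],[0,0,0,-67,-3,60,22],[0,0,0,-67,-3,110,22],[0,0,0,-67,-3,110,22],[0,0,0,-67,-3,110,22],[0,0,0,-67,-3,110,22]]
  ]
}}

```text
time_s: 5.4
eef_pos: [0.517, -0.1201, 0.1118]
tool_rot: [[-1.0, 0.001, 0.003], [0.001, 1.0, -0.001], [-0.003, -0.001, -1.0]]
contact_force: [0.0, -0.5, 1.1]
grip_width: 0.238
grip_force: 0.0
```

```bash
python3 - <<'E'
from h import *
np.set_printoptions(precision=4,suppress=True)
s1=dict(tool_rot=np.array([[-1,.004,0],[.004,1,0],[0,0,-1.]]),eef_pos=np.array([.4497,.0018,.3187]))
s2=dict(tool_rot=np.diag([-1,1,-1.]),eef_pos=np.array([.4495,-.1158,.2198]))
s=bot.read_state();c=bot.read_camera("wrist");save(c,"w3.png")
print(s["eef_pos"],s["contact_force"],s["grip_width"])
for a,b in(((232.5,175.6),(267.4,252.3)),((206.1,307.3),(231,411.4)),((208.4,175.6),(236,252.3))):
    print(tri([ray(c,a,s1),ray(c,b,s2)]),atz(*ray(c,a,s1),.089))
for l,z in (("cap_1",.089),("pin_1",.075)):
    for m in bot.mark_of(c,l)[:3]: print(l,m["confidence"],m["position"],atz(*ray(c,m["position"],s),z))
E
```

```text
[ 0.517  -0.1201  0.1118] [ 0.0088 -0.5152  1.0691] 0.23825486089795248
(array([ 0.5544, -0.1206,  0.0841]), [np.float64(0.44583908786614035), np.float64(0.4458390878660636)]) [ 0.5526 -0.1194  0.089 ]
(array([0.5121, 0.0757, 0.084 ]), [np.float64(0.6091434430747543), np.float64(0.6091434430747996)]) [0.5109 0.0747 0.089 ]
(array([ 0.52  , -0.1207,  0.0702]), [np.float64(0.8094929420388518), np.float64(0.8094929420388214)]) [ 0.514  -0.1155  0.089 ]
cap_1 0.93 [211.1, 482.8] [0.5119 0.0738 0.089 ]
pin_1 0.71 [162.8, 491.5] [0.4721 0.088  0.075 ]
pin_1 0.67 [215.6, 256.9] [ 0.5171 -0.1199  0.075 ]
```

View pics/w3.png

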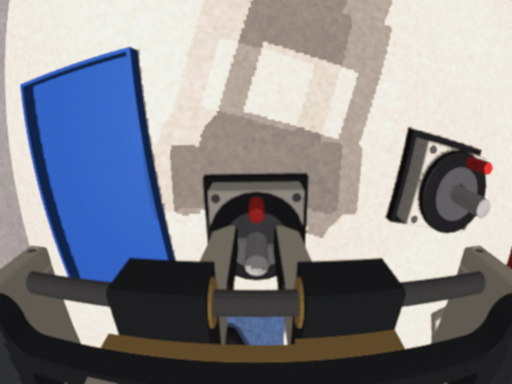

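Call:
{"name": "arm_command", "arguments": {
  "increments": [
    [[0,0,0,-1,-0.5,20,22],[0,0,0,-1,-0.5,40,22],[0,0,0,-1,-0.5,54,22],[0,0,0,-1,-0.5,54,22],[0,0,0,-1,-0.5,54,22]]
  ]
}}

```text
time_s: 6.05
eef_pos: [0.5174, -0.1203, 0.0555]
tool_rot: [[-1.0, 0.001, 0.001], [0.001, 1.0, -0.0], [-0.001, -0.0, -1.0]]
contact_force: [-0.2, -0.1, 0.3]
grip_width: 0.238
grip_force: 0.0
```

```bash
python3 - <<'E'
from h import *
np.set_printoptions(precision=4,suppress=True)
s=bot.read_state();print(s["eef_pos"],s["contact_force"],s["grip_width"])
# arc rows about cap: cw by a deg; tool rotates with it. tool x=-X,y=+Y
for C in [(0.5535,-0.1208)]:
  r=.034;P=np.array(s["eef_pos"][:2])
  for a in range(0,106,8):
    t=np.pi-np.radians(a); p=np.array(C)+r*np.array([np.cos(t),np.sin(t)])-P
    print(a,np.round([-p[0]*1e3,p[1]*1e3],1))
E
```

```text
[ 0.5174 -0.1203  0.0555] [-0.2049 -0.1476  0.2921] 0.23833887061732917
0 [-2.1 -0.5]
8 [-2.4  4.3]
16 [-3.4  8.9]
24 [-5.  13.4]
32 [-7.2 17.5]
40 [-10.   21.4]
48 [-13.3  24.8]
56 [-17.1  27.7]
64 [-21.2  30.1]
72 [-25.6  31.9]
80 [-30.2  33. ]
88 [-34.9  33.5]
96 [-39.6  33.3]
104 [-44.3  32.5]
```

Call:
{"name": "arm_command", "arguments": {
  "increments": [
    [[0,0,4,-2.2,2,0,22],[0,0,8,-2.4,4.3,0,22],[0,0,12,-2.8,6.6,0,22],[0,0,16,-3.4,8.9,0,22],[0,0,20,-4.1,11.2,0,22],[0,0,24,-5,13.4,0,22],[0,0,28,-6,15.5,0,22]]
  ]
}}

```text
time_s: 6.75
eef_pos: [0.5238, -0.1048, 0.0562]
tool_rot: [[-0.881, 0.473, 0.002], [0.473, 0.881, -0.0], [-0.002, 0.0, -1.0]]
contact_force: [-0.4, 0.1, 0.2]
grip_width: 0.235
grip_force: 0.0
```

```bash
cat > st.py <<'E'
from h import *
np.set_printoptions(precision=4,suppress=True)
s=bot.read_state();print(s["eef_pos"],s["contact_force"],s["wrist_torque"],s["grip_force"],np.degrees(np.arctan2(s["tool_rot"][1,1],s["tool_rot"][0,1])))
E
python3 st.py
```

```text
[ 0.5238 -0.1048  0.0562] [-0.3539  0.1203  0.171 ] [-0.0311 -0.017   0.026 ] 0.0 61.794748787249404
```

Call:
{"name": "arm_command", "arguments": {
  "increments": [
    [[0,0,5,-0.1,3,0,22],[0,0,10,-0.5,5.9,0,22],[0,0,15,-1.2,8.8,0,22],[0,0,20,-2.1,11.6,0,22],[0,0,25,-3.2,14.4,0,22],[0,0,30,-4.6,17,0,22],[0,0,35,-6.1,19.5,0,22],[0,0,40,-8,21.9,0,22]]
  ]
}}

```text
time_s: 7.55
eef_pos: [0.5412, -0.0892, 0.0562]
tool_rot: [[-0.371, 0.929, 0.002], [0.929, 0.371, -0.0], [-0.001, 0.002, -1.0]]
contact_force: [-1.8, 0.2, 0.4]
grip_width: 0.236
grip_force: 0.0
```

```bash
python3 st.py; python3 -c "
from h import *
save(bot.read_camera('wrist'),'w4.png')"
```

```text
[ 0.5412 -0.0892  0.0562] [-1.8137  0.1928  0.4107] [-0.0508  0.0786  0.0179] 0.00631285787676461 21.75314205887692
```

View pics/w4.png

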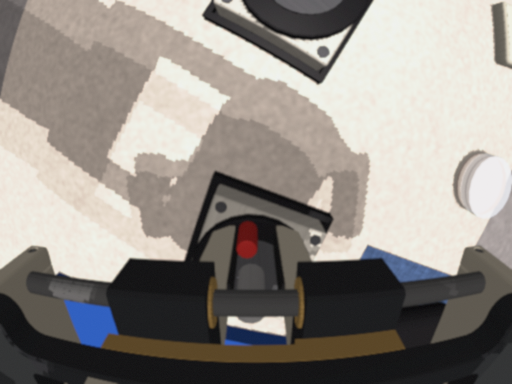

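Call:
{"name": "arm_command", "arguments": {
  "increments": [
    [[0,0,4,-0.1,2.4,0,22],[0,0,8,-0.3,4.7,0,22]]
  ]
}}

```text
time_s: 7.8
eef_pos: [0.5455, -0.0878, 0.0559]
tool_rot: [[-0.24, 0.971, 0.001], [0.971, 0.24, -0.0], [-0.001, 0.001, -1.0]]
contact_force: [-0.8, 0.5, -0.2]
grip_width: 0.24
grip_force: 0.0
```

Call:
{"name": "arm_command", "arguments": {
  "increments": [
    [[0,0,4,-0.1,2.4,0,22],[0,0,8,-0.3,4.7,0,22]]
  ]
}}

```text
time_s: 8.0
eef_pos: [0.5502, -0.087, 0.0559]
tool_rot: [[-0.103, 0.995, 0.001], [0.995, 0.103, -0.0], [-0.0, 0.001, -1.0]]
contact_force: [0.4, 0.4, -0.7]
grip_width: 0.236
grip_force: 0.0
```

Call:
{"name": "arm_command", "arguments": {
  "increments": [
    [[0,0,4,-0.1,2.4,0,22],[0,0,8,-0.3,4.7,0,22]]
  ]
}}

```text
time_s: 8.2
eef_pos: [0.5548, -0.0868, 0.0559]
tool_rot: [[0.037, 0.999, 0.001], [0.999, -0.037, -0.0], [-0.0, 0.001, -1.0]]
contact_force: [0.3, 0.2, 0.6]
grip_width: 0.237
grip_force: 0.0
```

Call:
{"name": "arm_command", "arguments": {
  "increments": [
    [[0,0,4,-0.1,2.4,0,22],[0,0,8,-0.3,4.7,0,22]]
  ]
}}

```text
time_s: 8.4
eef_pos: [0.5596, -0.0873, 0.0559]
tool_rot: [[0.175, 0.985, 0.001], [0.985, -0.175, -0.0], [-0.0, 0.001, -1.0]]
contact_force: [-0.1, -1.1, 0.2]
grip_width: 0.236
grip_force: 0.0
```

Call:
{"name": "arm_command", "arguments": {
  "increments": [
    [[0,0,4,-0.1,2.4,0,22],[0,0,8,-0.3,4.7,0,22]]
  ]
}}

```text
time_s: 8.6
eef_pos: [0.5641, -0.0884, 0.0559]
tool_rot: [[0.311, 0.951, 0.001], [0.951, -0.311, -0.0], [0.0, 0.001, -1.0]]
contact_force: [-0.2, -0.6, -0.1]
grip_width: 0.238
grip_force: 0.0
```

```bash
python3 st.py; python3 -c "
from h import *
for i in range(4): bot.read_camera('wrist'); s=bot.read_state();print(s['contact_force'],s['grip_force'],s['dq'])"
```

```text
[ 0.5641 -0.0884  0.0559] [-0.2117 -0.5993 -0.1117] [-0.0669  0.102  -0.0223] 0.0005884618258278351 -18.09765325944611
[-0.28851488  1.06723643 -0.28427271] 0.0 [ 0.04699883 -0.21329006  0.34900181 -0.01740233 -0.1014164  -7.57900079]
[-0.07262415 -0.15360837  0.44045727] 0.0 [ 0.02985526 -0.13103204  0.44034611 -0.04035192  0.00965341 -4.44268363]
[-0.12327189  0.23023228  0.30588029] 0.0 [ 0.02175757 -0.20104606  0.5760194  -0.02467209 -0.10511108 -1.26508039]
[-0.11418084  0.24780219  0.28826614] 0.0 [ 0.01797502  0.00400506  0.42572107  0.06959192 -0.09200377  0.11110252]
```

Call:
{"name": "arm_command", "arguments": {
  "increments": [
    [[0,0,0,0,0,-20,22],[0,0,0,0,0,-60,22],[0,0,0,0,0,-60,22],[0,0,0,-18,0,-62,45],[0,0,0,-18,0,-62,45],[0,0,0,-18,0,-62,45],[0,0,0,-18,0,-62,45]]
  ]
}}

```text
time_s: 9.5
eef_pos: [0.558, -0.105, 0.1164]
tool_rot: [[0.309, 0.951, -0.0], [0.951, -0.309, 0.0], [0.0, -0.0, -1.0]]
contact_force: [0.4, -1.2, 0.3]
grip_width: 0.479
grip_force: 0.0
```

```bash
python3 - <<'E'
from h import *
np.set_printoptions(precision=4,suppress=True)
s=bot.read_state();c=bot.read_camera("wrist");save(c,"w5.png")
print(s["eef_pos"],s["contact_force"],s["grip_width"],s["tool_rot"][:,1])
for l,z in (("cap_1",.089),("pin_1",.075)):
    for m in bot.mark_of(c,l)[:3]: print(l,m["confidence"],m["position"],atz(*ray(c,m["position"],s),z))
E
```

```text
[ 0.558  -0.105   0.1164] [ 0.4303 -1.158   0.2583] 0.478577345159994 [ 0.9511 -0.309  -0.0003]
cap_1 0.83 [9.6, 106.0] [0.507  0.0756 0.089 ]
cap_1 0.83 [239.5, 251.7] [ 0.5521 -0.1183  0.089 ]
cap_1 0.4 [32.0, 146.2] [0.5307 0.0443 0.089 ]
pin_1 0.78 [20.9, 81.6] [0.4787 0.0854 0.075 ]
pin_1 0.64 [191.5, 252.6] [ 0.5626 -0.088   0.075 ]
```

View pics/w5.png

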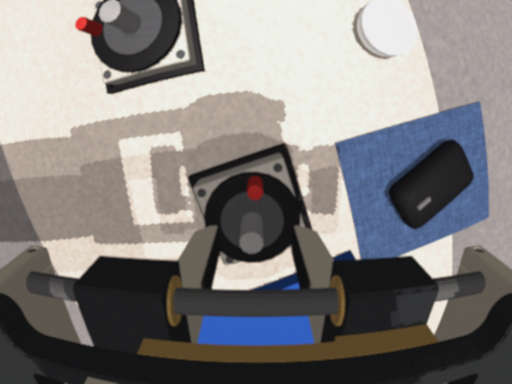

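Call:
{"name": "arm_command", "arguments": {
  "increments": [
    [[0,0,0,-16,0,0,45],[0,0,0,-16,0,10,45],[0,0,0,-16,0,40,45],[0,0,0,-16,0,62,45],[0,0,0,-16,0,62,45],[0,0,0,-16,0,62,10],[0,0,0,-16,0,62,10],[0,0,0,-16,0,62,10],[0,0,0,-16,0,62,10],[0,0,0,-16,0,62,10],[0,0,0,-16,0,62,10],[0,0,0,-16,0,62,10]]
  ],
  "squeeze": 50
}}

```text
time_s: 10.85
eef_pos: [0.5525, -0.1204, 0.0555]
tool_rot: [[0.31, 0.951, -0.001], [0.951, -0.31, 0.0], [-0.0, -0.001, -1.0]]
contact_force: [-9.9, 3.2, 7.2]
grip_width: 0.184
grip_force: 50.0
```

```bash
python3 st.py; python3 - <<'E'
from h import *
# tray centres/yaw from side & scene colour masks, floor inner region corners -> z=0.022 rim outer
for n in("scene","side"):
    c=bot.read_camera(n);h=cv2.cvtColor(c["frame"],cv2.COLOR_RGB2HSV)
    for nm,m in(("blue",cv2.inRange(h,(105,140,60),(125,255,255))),("red",cv2.inRange(h,(0,150,80),(6,255,255))|cv2.inRange(h,(174,150,80),(180,255,255)))):
        k,l,st,ce=cv2.connectedComponentsWithStats(m);i=1+st[1:,4].argmax()
        ct=max(cv2.findContours((l==i).astype(np.uint8),0,2)[0],key=len)[:,0]
        g=np.array([atz(*ray(c,(v,u)),.012)[:2] for u,v in ct],np.float32)
        print(n,nm,int(st[i,4]),cv2.minAreaRect(g))
E
```

```text
[ 0.5525 -0.1204  0.0555] [-9.9418  3.1962  7.2083] [0.3639 1.8272 0.014 ] 50.000311732292175 -18.03462043403412
scene blue 4941 ((0.5114243626594543, -0.2858298122882843), (0.2557141184806824, 0.13661347329616547), 6.472071647644043)
scene red 2749 ((0.5457414388656616, 0.3202570080757141), (0.2573361098766327, 0.14201810956001282), 2.7232260704040527)
side blue 1348 ((0.48041266202926636, -0.2911567687988281), (0.18765972554683685, 0.15505057573318481), 7.448634624481201)
side red 7155 ((0.5519741773605347, 0.3168749511241913), (0.263753205537796, 0.14509259164333344), 2.861478090286255)
```

Call:
{"name": "arm_command", "arguments": {
  "increments": [
    [[0,0,0,0,0,-3,10],[0,0,0,0,0,-8,10],[0,0,0,0,0,-16,10],[0,0,0,0,0,-26,10],[0,0,0,0,0,-38,10],[0,0,0,0,0,-50,10],[0,0,0,0,0,-60,10],[0,0,0,0,0,-60,10]]
  ],
  "squeeze": 55
}}

```text
time_s: 11.75
eef_pos: [0.5538, -0.1208, 0.1168]
tool_rot: [[0.31, 0.951, 0.003], [0.951, -0.31, -0.001], [0.0, 0.003, -1.0]]
contact_force: [0.1, -0.7, -8.6]
grip_width: 0.184
grip_force: 55.0
```

```bash
python3 st.py; python3 -c "
from h import *
save(bot.read_camera('side'),'s6.png')"
```

```text
[ 0.5538 -0.1208  0.1168] [ 0.0885 -0.7321 -8.5661] [-0.1101  0.0496 -0.0615] 54.98818874359131 -18.041651547704998
```

View pics/s6.png

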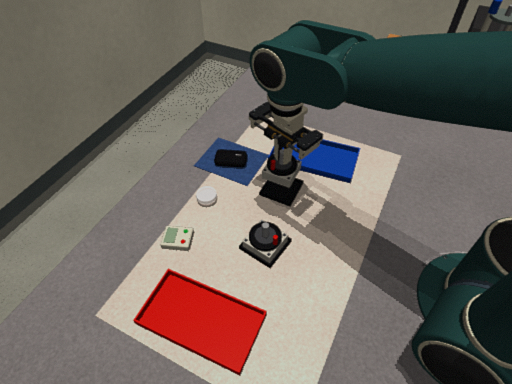

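Call:
{"name": "arm_command", "arguments": {
  "increments": [
    [[0,0,0,-10,5,0,10],[0,0,0,-28,14,0,10],[0,0,0,-50,25,0,10],[0,0,0,-72,36,0,10],[0,0,0,-94,47,0,10],[0,0,0,-116,58,0,10],[0,0,0,-134,67,0,10],[0,0,0,-144,72,0,10],[0,0,0,-147,73,0,10],[0,0,0,-147,73,5,10],[0,0,0,-147,73,14,10],[0,0,0,-147,73,24,10],[0,0,0,-147,73,34,10],[0,0,0,-147,73,43,10],[0,0,0,-147,73,50,10],[0,0,0,-147,73,53,10],[0,0,0,-147,73,53,10]]
  ]
}}

```text
time_s: 13.5
eef_pos: [0.5768, -0.2829, 0.0612]
tool_rot: [[0.31, 0.951, -0.001], [0.951, -0.31, 0.0], [0.0, -0.001, -1.0]]
contact_force: [0.8, 0.5, -8.8]
grip_width: 0.187
grip_force: 55.0
```

```bash
python3 look.py 7
```

```text
13.5 [ 0.5768 -0.2829  0.0612] [ 0.9508 -0.3097 -0.0006] [-28.3995   7.5289  96.5464  -0.0003  75.9617 -10.3582] [ 0.7764  0.5346 -8.7673]
pin_1 0.82 [196.1 258.1] [ 0.589  -0.2538  0.075 ]
cradle_1 0.86 [ 25.6 159.7] [ 0.5524 -0.1204  0.    ]
unit_1 0.66 [209.9 257.9] [ 0.5791 -0.286   0.005 ]
tray_blue 0.76 [234.5 188.1] [ 0.5146 -0.2909  0.    ]
```

View pics/w7.png

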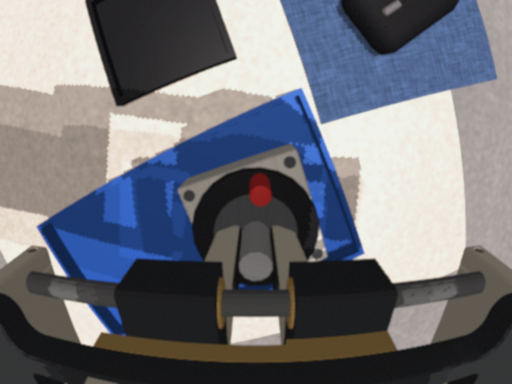

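Call:
{"name": "arm_command", "arguments": {
  "increments": [
    [[0,0,0,0,0,1.5,10],[0,0,0,0,0,3,10],[0,0,0,0,0,4.5,10],[0,0,0,0,0,5.5,10],[0,0,0,0,0,6.5,10],[0,0,0,0,0,6.5,10]]
  ]
}}

```text
time_s: 14.45
eef_pos: [0.5769, -0.2829, 0.055]
tool_rot: [[0.31, 0.951, -0.0], [0.951, -0.31, 0.0], [0.0, -0.0, -1.0]]
contact_force: [0.2, -0.6, -8.8]
grip_width: 0.182
grip_force: 55.0
```

Call:
{"name": "arm_command", "arguments": {
  "increments": [
    [[0,0,0,0,0,0.6,10],[0,0,0,0,0,1.2,10],[0,0,0,0,0,1.2,10]]
  ]
}}

```text
time_s: 14.75
eef_pos: [0.577, -0.283, 0.0545]
tool_rot: [[0.31, 0.951, 0.0], [0.951, -0.31, -0.0], [-0.0, 0.0, -1.0]]
contact_force: [-4.7, 1.2, -1.6]
grip_width: 0.184
grip_force: 55.0
```

Call:
{"name": "arm_command", "arguments": {
  "increments": [
    [[0,0,0,0,0,0.4,10],[0,0,0,0,0,0.4,10]]
  ]
}}

```text
time_s: 14.95
eef_pos: [0.577, -0.283, 0.0545]
tool_rot: [[0.31, 0.951, 0.0], [0.951, -0.31, -0.0], [-0.0, 0.0, -1.0]]
contact_force: [-6.1, 3.7, 2.7]
grip_width: 0.182
grip_force: 55.0
```

Call:
{"name": "arm_command", "arguments": {
  "increments": [
    [[0,0,0,0,0,0,45],[0,0,0,0,0,0,45],[0,0,0,0,0,0,45],[0,0,0,0,0,-5,45],[0,0,0,0,0,-40,45],[0,0,0,0,0,-75,45],[0,0,-8,30,-20,-75,22],[0,0,-16,70,-45,-75,22],[0,0,-24,110,-70,-75,22],[0,0,-32,150,-95,-75,22],[0,0,-40,190,-120,-75,22],[0,0,-48,230,-145,-75,22],[0,0,-56,270,-175,-75,22],[0,0,-64,300,-195,-75,22],[0,0,-72,320,-207,-75,22],[0,0,-80,320,-207,-75,22],[0,0,-88,320,-207,-75,22],[0,0,-90,320,-207,-75,22],[0,0,-90,320,-207,-75,22],[0,0,-90,320,-207,-75,22]]
  ]
}}

```text
time_s: 16.95
eef_pos: [0.4793, 0.0854, 0.1289]
tool_rot: [[-0.95, 0.311, 0.0], [0.311, 0.95, 0.0], [-0.0, 0.0, -1.0]]
contact_force: [0.6, -0.1, -0.3]
grip_width: 0.235
grip_force: 0.0
```

```bash
python3 look.py 8
```

```text
16.95 [0.4793 0.0854 0.1289] [0.3112 0.9504 0.0002] [  7.104  -15.3099 111.6819   0.0004  83.5998 -64.7657] [ 0.6031 -0.1211 -0.338 ]
cap_1 0.69 [252.4 251.9] [0.5093 0.0722 0.089 ]
cap_1 0.69 [214.9 256.2] [0.4802 0.0852 0.089 ]
pin_1 0.56 [204.4 254.2] [0.4764 0.0848 0.075 ]
cradle_1 0.55 [282.6 119.3] [ 0.5499 -0.1231  0.    ]
unit_1 0.56 [209.7 255.7] [0.5055 0.0766 0.005 ]
tray_red 0.64 [180.  456.9] [0.5504 0.3196 0.    ]
```

View pics/w8.png

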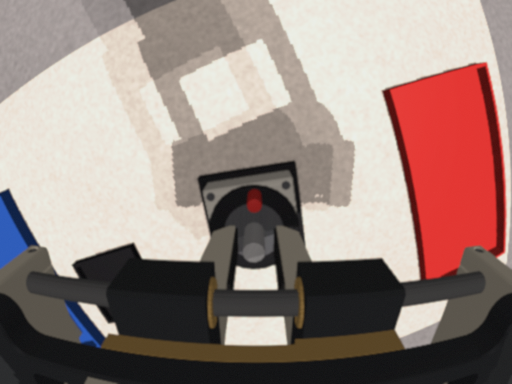

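Call:
{"name": "arm_command", "arguments": {
  "increments": [
    [[0,0,0,0,-1,20,22],[0,0,0,0,-1,45,22],[0,0,0,0,-1,65,22],[0,0,0,0,-1,73,22],[0,0,0,0,-1,73,22],[0,0,0,0,-1,73,22]]
  ]
}}

```text
time_s: 17.9
eef_pos: [0.4793, 0.0845, 0.0565]
tool_rot: [[-0.951, 0.31, 0.001], [0.31, 0.951, 0.0], [-0.001, 0.0, -1.0]]
contact_force: [-0.1, 0.8, 0.7]
grip_width: 0.237
grip_force: 0.0
```

Call:
{"name": "arm_command", "arguments": {
  "increments": [
    [[0,0,3,0,1.8,0,22],[0,0,6,-0.2,3.6,0,22],[0,0,9,-0.4,5.3,0,22],[0,0,12,-0.7,7.1,0,22]]
  ]
}}

```text
time_s: 18.3
eef_pos: [0.4825, 0.0912, 0.057]
tool_rot: [[-0.865, 0.503, 0.002], [0.503, 0.865, 0.0], [-0.001, 0.001, -1.0]]
contact_force: [0.1, -0.8, -0.2]
grip_width: 0.236
grip_force: 0.0
```

Call:
{"name": "arm_command", "arguments": {
  "increments": [
    [[0,0,4,-0.1,2.4,0,22],[0,0,8,-0.3,4.7,0,22]]
  ]
}}

```text
time_s: 18.5
eef_pos: [0.4851, 0.0951, 0.057]
tool_rot: [[-0.786, 0.619, 0.002], [0.619, 0.786, 0.0], [-0.001, 0.001, -1.0]]
contact_force: [-0.2, 0.5, -0.4]
grip_width: 0.236
grip_force: 0.0
```

Call:
{"name": "arm_command", "arguments": {
  "increments": [
    [[0,0,4,-0.1,2.4,0,22],[0,0,8,-0.3,4.7,0,22],[0,0,12,-0.7,7.1,0,22],[0,0,16,-1.3,9.4,0,22]]
  ]
}}

```text
time_s: 18.9
eef_pos: [0.4919, 0.1017, 0.057]
tool_rot: [[-0.585, 0.811, 0.002], [0.811, 0.585, 0.0], [-0.001, 0.002, -1.0]]
contact_force: [0.4, 0.4, -0.4]
grip_width: 0.236
grip_force: 0.0
```

Call:
{"name": "arm_command", "arguments": {
  "increments": [
    [[0,0,4,-0.1,2.4,0,22],[0,0,8,-0.3,4.7,0,22],[0,0,12,-0.7,7.1,0,22],[0,0,16,-1.3,9.4,0,22]]
  ]
}}

```text
time_s: 19.3
eef_pos: [0.5003, 0.1062, 0.057]
tool_rot: [[-0.339, 0.941, 0.002], [0.941, 0.339, 0.0], [-0.0, 0.002, -1.0]]
contact_force: [0.8, -0.5, 0.1]
grip_width: 0.233
grip_force: 0.0
```

Call:
{"name": "arm_command", "arguments": {
  "increments": [
    [[0,0,4,-0.1,2.4,0,22],[0,0,8,-0.3,4.7,0,22],[0,0,12,-0.7,7.1,0,22],[0,0,16,-1.3,9.4,0,22]]
  ]
}}

```text
time_s: 19.7
eef_pos: [0.5096, 0.1081, 0.0569]
tool_rot: [[-0.066, 0.998, 0.002], [0.998, 0.066, 0.0], [0.0, 0.002, -1.0]]
contact_force: [-0.5, 0.4, -0.2]
grip_width: 0.238
grip_force: 0.0
```

Call:
{"name": "arm_command", "arguments": {
  "increments": [
    [[0,0,4,-0.1,2.4,0,22],[0,0,8,-0.3,4.7,0,22],[0,0,12,-0.7,7.1,0,22],[0,0,16,-1.3,9.4,0,22]]
  ]
}}

```text
time_s: 20.1
eef_pos: [0.5191, 0.1075, 0.057]
tool_rot: [[0.211, 0.977, 0.002], [0.977, -0.211, 0.0], [0.001, 0.002, -1.0]]
contact_force: [0.6, -0.4, 0.5]
grip_width: 0.236
grip_force: 0.0
```

```bash
python3 look.py 9
```

```text
20.1 [0.5191 0.1075 0.057 ] [ 0.9774 -0.2114  0.0017] [  8.9392  -6.3488 110.9462   0.0003  75.2952  21.1446] [ 0.5775 -0.4224  0.4504]
cap_1 0.73 [314.4 245.4] [0.5071 0.0744 0.089 ]
pin_1 0.81 [250.3 249.3] [0.5169 0.1086 0.075 ]
unit_1 0.73 [245.9 253.1] [0.5116 0.0759 0.005 ]
```

Call:
{"name": "arm_command", "arguments": {
  "increments": [
    [[0,0,4,-0.1,2.4,0,22],[0,0,8,-0.3,4.7,0,22],[0,0,12,-0.7,7.1,0,22],[0,0,16,-1.3,9.4,0,22]]
  ]
}}

```text
time_s: 20.85
eef_pos: [0.5273, 0.1041, 0.0557]
tool_rot: [[0.472, 0.882, 0.0], [0.882, -0.472, 0.0], [0.0, 0.0, -1.0]]
contact_force: [0.1, 0.3, 0.4]
grip_width: 0.237
grip_force: 0.0
```

Call:
{"name": "arm_command", "arguments": {
  "increments": [
    [[0,0,0,0,0,0,22],[0,0,0,0,0,0,22],[0,0,0,0,0,0,22],[0,0,0,0,0,-20,22],[0,0,0,0,0,-60,22],[0,0,0,0,0,-60,22],[0,0,0,-18,0,-62,45],[0,0,0,-18,0,-62,45],[0,0,0,-18,0,-62,45],[0,0,0,-18,0,-62,45]]
  ]
}}

```text
time_s: 21.85
eef_pos: [0.5186, 0.0882, 0.117]
tool_rot: [[0.47, 0.883, -0.001], [0.883, -0.47, -0.0], [-0.0, -0.001, -1.0]]
contact_force: [-1.0, -0.5, 0.8]
grip_width: 0.477
grip_force: 0.0
```

```bash
python3 look.py 10; python3 - <<'E'
import cv2
a=cv2.imread('pics/w10.png');cv2.imwrite('pics/c.png',cv2.resize(a[130:290,170:340],None,fx=3,fy=3))
E
```

```text
21.85 [0.5186 0.0882 0.117 ] [ 0.8826 -0.4701 -0.0006] [  6.8679  -9.5135 107.9625   0.005   81.5928  34.9107] [-1.0022 -0.4698  0.8075]
cap_1 0.85 [245.7 252.4] [0.5085 0.0713 0.089 ]
pin_1 0.85 [191.3 254.7] [0.5276 0.1035 0.075 ]
unit_1 0.87 [199.1 252.6] [0.512 0.079 0.005]
tray_blue 0.44 [205.8 251.7] [0.507  0.0717 0.    ]
```

View pics/c.png

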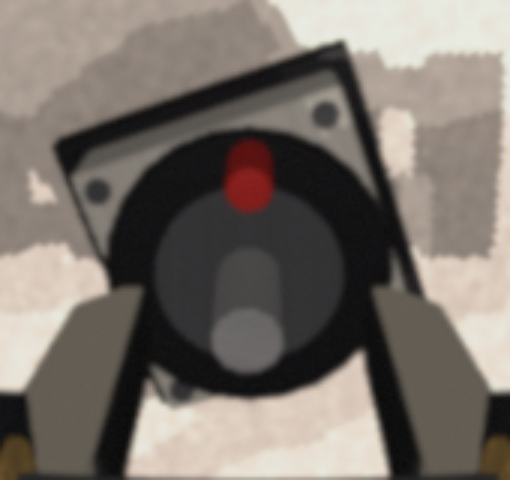

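Call:
{"name": "arm_command", "arguments": {
  "increments": [
    [[0,0,0,-17,0,0,45],[0,0,0,-17,0,10,45],[0,0,0,-17,0,40,45],[0,0,0,-17,0,62,45],[0,0,0,-17,0,62,45],[0,0,0,-17,0,62,10],[0,0,0,-17,0,62,10],[0,0,0,-17,0,62,10],[0,0,0,-17,0,62,10],[0,0,0,-17,0,62,10],[0,0,0,-17,0,62,10],[0,0,0,-17,0,62,10]]
  ],
  "squeeze": 50
}}

```text
time_s: 23.4
eef_pos: [0.5101, 0.0739, 0.0564]
tool_rot: [[0.47, 0.883, -0.002], [0.883, -0.47, 0.001], [0.0, -0.002, -1.0]]
contact_force: [-11.8, 5.4, 8.8]
grip_width: 0.185
grip_force: 50.0
```

Call:
{"name": "arm_command", "arguments": {
  "increments": [
    [[0,0,0,0,0,-3,10],[0,0,0,0,0,-8,10],[0,0,0,0,0,-16,10],[0,0,0,0,0,-26,10],[0,0,0,0,0,-38,10],[0,0,0,0,0,-50,10],[0,0,0,0,0,-60,10],[0,0,0,0,0,-60,10]]
  ],
  "squeeze": 55
}}

```text
time_s: 24.2
eef_pos: [0.5116, 0.0733, 0.1176]
tool_rot: [[0.47, 0.883, 0.003], [0.883, -0.47, 0.0], [0.001, 0.002, -1.0]]
contact_force: [1.1, 0.7, -9.7]
grip_width: 0.185
grip_force: 55.0
```

```bash
python3 - <<'E'
from h import *
np.set_printoptions(precision=4,suppress=True)
s=bot.read_state();R=s["tool_rot"];d=np.array([.453,-.298,0])-s["eef_pos"];d[2]=0
print(s["eef_pos"],s["qpos"],R.T@d*1e3)
for n in("scene","side"):
    c=bot.read_camera(n)
    for l,z in(("cap_1",.088),("tray_blue",0)):
        for m in bot.mark_of(c,l)[:3]: print(n,l,m["confidence"],m["position"],atz(*ray(c,m["position"]),z))
E
```

```text
[0.5116 0.0733 0.1176] [  5.325  -10.9103 109.1115  -0.0007  81.6428  33.3677] [-355.2326  122.8632   -0.2486]
scene cap_1 0.94 [137.7, 247.4] [0.4732 0.1342 0.088 ]
scene cap_1 0.83 [270.6, 184.6] [ 0.5771 -0.285   0.088 ]
scene tray_blue 0.9 [268.9, 170.9] [ 0.5116 -0.2779  0.    ]
side cap_1 0.58 [209.3, 264.8] [0.5306 0.0333 0.088 ]
side tray_blue 0.94 [156.1, 316.2] [ 0.5088 -0.2951  0.    ]
```

Call:
{"name": "arm_command", "arguments": {
  "increments": [
    [[0,0,0,-10,3,0,10],[0,0,-2,-30,9,0,10],[0,0,-4,-58,17,0,10],[0,0,-6,-88,25,0,10],[0,0,-8,-118,33,0,10],[0,0,-10,-148,42,0,10],[0,0,-12,-178,50,0,10],[0,0,-14,-208,59,0,10],[0,0,-16,-232,66,0,10],[0,0,-16,-254,73,0,10],[0,0,-16,-277,86,0,10],[0,0,-16,-299,98,0,10],[0,0,-16,-322,110,0,10],[0,0,-16,-340,119,0,10],[0,0,-16,-350,124,0,10],[0,0,-16,-353,126,0,10],[0,0,-16,-353,126,0,10],[0,0,-16,-353,126,0,10]]
  ]
}}

```text
time_s: 26.3
eef_pos: [0.4561, -0.2969, 0.1155]
tool_rot: [[0.208, 0.978, -0.0], [0.978, -0.208, 0.0], [0.0, -0.0, -1.0]]
contact_force: [0.8, 1.4, -8.9]
grip_width: 0.185
grip_force: 55.0
```

```bash
python3 look.py 11
```

```text
26.3 [ 0.4561 -0.2969  0.1155] [ 0.9781 -0.2082 -0.0001] [-35.7571  -7.0847 105.9427   0.0143  81.156  -23.7398] [ 0.7614  1.4339 -8.9213]
cap_1 0.96 [268.3 252.8] [ 0.4472 -0.3344  0.089 ]
cap_1 0.73 [166.4 410.8] [ 0.5767 -0.2807  0.089 ]
pin_1 0.66 [122.1 412.5] [ 0.5894 -0.2508  0.075 ]
pin_1 0.6 [192.5 258.1] [ 0.4626 -0.281   0.075 ]
cradle_1 0.74 [153.3 372.3] [ 0.5802 -0.287   0.    ]
unit_1 0.85 [209.4 255. ] [ 0.4523 -0.3183  0.005 ]
unit_1 0.74 [151.6 371.6] [ 0.5778 -0.2839  0.005 ]
tray_blue 0.62 [167.6 310.1] [ 0.5138 -0.289   0.    ]
```

View pics/w11.png

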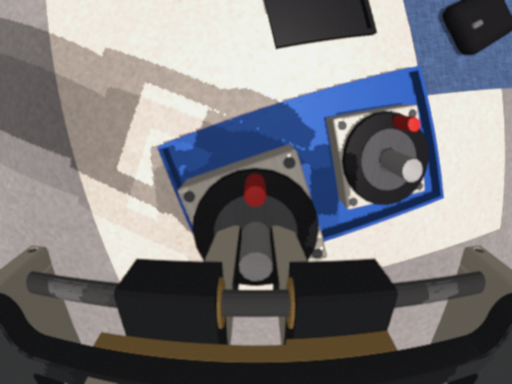

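Call:
{"name": "arm_command", "arguments": {
  "increments": [
    [[0,0,0,0,0,5,10],[0,0,0,0,0,14,10],[0,0,0,0,0,24,10],[0,0,0,0,0,34,10],[0,0,0,0,0,43,10],[0,0,0,0,0,50,10],[0,0,0,0,0,53,10],[0,0,0,0,0,54.5,10],[0,0,0,0,0,56,10],[0,0,0,0,0,57,10],[0,0,0,0,0,58,10],[0,0,0,0,0,58,10],[0,0,0,0,0,58,10]]
  ]
}}

```text
time_s: 27.95
eef_pos: [0.4561, -0.2976, 0.0577]
tool_rot: [[0.209, 0.978, 0.0], [0.978, -0.209, -0.0], [-0.0, 0.0, -1.0]]
contact_force: [0.4, -0.2, -8.3]
grip_width: 0.186
grip_force: 55.0
```

Call:
{"name": "arm_command", "arguments": {
  "increments": [
    [[0,0,0,0,0,0.6,10],[0,0,0,0,0,1.2,10],[0,0,0,0,0,1.2,10]]
  ]
}}

```text
time_s: 28.25
eef_pos: [0.456, -0.2976, 0.0563]
tool_rot: [[0.209, 0.978, -0.0], [0.978, -0.209, 0.0], [0.0, -0.0, -1.0]]
contact_force: [-0.2, 0.0, -9.2]
grip_width: 0.185
grip_force: 55.0
```

Call:
{"name": "arm_command", "arguments": {
  "increments": [
    [[0,0,0,0,0,0.5,10],[0,0,0,0,0,1,10],[0,0,0,0,0,1,10]]
  ]
}}

```text
time_s: 28.55
eef_pos: [0.456, -0.2976, 0.0553]
tool_rot: [[0.209, 0.978, -0.0], [0.978, -0.209, -0.0], [-0.0, -0.0, -1.0]]
contact_force: [-0.2, 0.0, -8.7]
grip_width: 0.185
grip_force: 55.0
```

Call:
{"name": "arm_command", "arguments": {
  "increments": [
    [[0,0,0,0,0,0.4,10],[0,0,0,0,0,0.4,10]]
  ]
}}

```text
time_s: 28.75
eef_pos: [0.4561, -0.2977, 0.0553]
tool_rot: [[0.209, 0.978, 0.0], [0.978, -0.209, -0.0], [-0.0, 0.0, -1.0]]
contact_force: [-3.3, 0.1, -3.5]
grip_width: 0.184
grip_force: 55.0
```

Landed; one touch more, release and back off, then check.

Call:
{"name": "arm_command", "arguments": {
  "increments": [
    [[0,0,0,0,0,0.4,10],[0,0,0,0,0,0.4,45],[0,0,0,0,0,0.4,45],[0,0,0,0,0,0.4,45],[0,0,0,0,0,0.4,45],[0,0,0,0,0,-5,45],[0,0,0,0,0,-40,45],[0,0,0,0,0,-80,45],[0,0,0,60,0,-110,45],[0,0,0,100,0,-130,45],[0,0,0,100,0,-130,45],[0,0,0,100,0,-130,45],[0,0,0,100,0,-130,45],[0,0,0,100,0,-130,45]]
  ]
}}

```text
time_s: 30.15
eef_pos: [0.4764, -0.2006, 0.1839]
tool_rot: [[0.21, 0.978, -0.001], [0.978, -0.21, 0.0], [0.0, -0.002, -1.0]]
contact_force: [0.1, -0.1, 0.0]
grip_width: 0.484
grip_force: 0.0
```

```bash
python3 look.py 12; python3 - <<'E'
from h import *
c=bot.read_camera("scene")
for l,z in dict(cap_1=.088,pin_1=.074,tray_blue=0,dishes=0,mouse=0,timer=0).items():
    for m in bot.mark_of(c,l)[:2]: print(l,m["confidence"],atz(*ray(c,m["position"]),z))
E
```

```text
30.15 [ 0.4764 -0.2006  0.1839] [ 0.9778 -0.2095 -0.0015] [-25.6575 -12.6681 104.3741  -0.0126  88.3796 -13.5613] [ 0.0779 -0.15    0.0243]
cap_1 0.7 [283.1 257.3] [ 0.4586 -0.298   0.089 ]
cap_1 0.63 [246.1 365. ] [ 0.5763 -0.2809  0.089 ]
pin_1 0.97 [212.9 371.2] [ 0.5903 -0.2517  0.075 ]
pin_1 0.74 [249.8 258.3] [ 0.4665 -0.2662  0.075 ]
cradle_1 0.72 [ 95.2 300.5] [ 0.5482 -0.1217  0.    ]
cradle_1 0.42 [250.6 256.3] [ 0.4561 -0.3058  0.    ]
unit_1 0.89 [218.5 346.3] [ 0.5797 -0.2842  0.005 ]
unit_1 0.58 [ 91.6 306.4] [ 0.5551 -0.1188  0.005 ]
unit_1 0.57 [245.4 255.4] [ 0.4571 -0.2954  0.005 ]
tray_blue 0.72 [231.9 298. ] [ 0.5148 -0.2907  0.    ]
tray_blue 0.37 [ 93.9 305.2] [ 0.554  -0.1211  0.    ]
cap_1 0.63 [ 0.45174076 -0.28939275  0.088     ]
cap_1 0.57 [ 0.57488722 -0.27954556  0.088     ]
pin_1 0.92 [ 0.4587381  -0.25629837  0.074     ]
pin_1 0.59 [ 0.58116499 -0.24390308  0.074     ]
tray_blue 0.8 [ 0.51142482 -0.27966394  0.        ]
dishes 0.76 [0.71998101 0.00455737 0.        ]
mouse 0.86 [ 0.7378933  -0.15130983  0.        ]
timer 0.6 [0.713359   0.17252122 0.        ]
```

```bash
python3 -c "
from plant import bot
print(bot.hand_in())"
```

```text
the job is handed in; nothing more can be done
None
```

Both wheels ran free through about 100° (no steady force at the pin), both units now stand upright in the blue tray by the cameras, the dishes, mouse and timer are undisturbed, and the job is handed in (no verdict was returned).

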